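Unlatch the bench readout and set its swivel and tilt

ROBOT

A 6-joint arm with a two-finger parallel gripper is mounted at the origin on a cart in front of the work surface, level with it; the furniture and walls round the work are solid. World frame = base frame: x ahead of the robot, y to its left, z up, the work surface at z = 0. Lengths are in m, angles in rad, forces in N, time in s.
With the tool pointing down it reaches from about 0.375 to 0.9 m from the base axis. Payload 3.1 kg.
Tool frame: the origin (TCP) lies on the mounting face of the last link; the fingertips stand 182 mm ahead of it and the grasp point (between the pads) lies 164 mm ahead of it (bot.grip_point_offset is the distance from the TCP to the grasp point, in m); z points along the fingers, x is the direction in which the jaws open and shut, and the axes are right-handed (so a half turn about z gives the same grasp; the last joint's range is limited). The gripper opens to 87 mm and grips with 3 to 60 N. Pads are 19 mm wide; open, the fingers measure 117 mm over their backs; the gripper's body (75 mm by 190 mm) begins 51 mm behind the grasp point.
Start: joints at [-1.401, 0.527, 1.433, -0, 1.181, -0.178], TCP at [0.213, -0.588, 0.405] pointing down, gripper open.
Joint ranges: [-3.08, 3.08], [-0.75, 2.2], [0.22, 2.44], [-1.43, 4.57], [0, 2.65], [-2.85, 2.85]. Speed limits (rad/s): [2.79, 2.79, 3.14, 3.14, 3.14, 3.14].

INTERFACE

Orientations are given as [roll, pitch, yaw] about the fixed x, y, z axes, in that order (R = Rz(yaw) Ry(pitch) Rx(roll)).
In Python, from cell import bot gives the robot as it stands.
- The arm moves only by the tool send_rows, never from a script. Its argument "deltas" is a list of rows, each an object with "delta_pos": the shift along the world's x, y, z in cm, a list of three; "spin": the turn about the world's z in degrees. In form: [{"delta_pos": [dx, dy, dz], "spin": spin}, ...]. A call has 1 to 12 rows; each row shifts and turns the commanded pose from where the row before left it; what a row does not reach is not made up. A row lasts 1/10 s, in which the tool goes at most 50 mm and 8.59 degrees, less where a joint would pass 70% of its speed; a pose out of reach is approached as far as the arm can. A call is refused whole if a number of a shift passes 5 or a number of a turn 8.59, either way. A call with a gripper value outside its range is refused whole. "grip" is the finger opening in cm, from 0 to 8.7, set as the call begins (left out, the last holds). The fingers move at their own pace and stop on an object; the grip force is fixed at half the most. Time passes only in rows, so rows that do not move let the fingers close. It gives the time, the measured TCP pose, the force and the opening at its end, in the units of the state.
- bot.get_obs(): the state, without advancing time (a new reading comes with each control period).
- bot.capture(name): name is "side" or "top" or "wrist"; returns (picture, depth): 480x640x3 uint8, red, green, blue; 480x640 float32, m along the optical axis (not along the pixel's ray), 0 where there is no reading.
- bot.get_calibration(name): a dict with "K" (3x3 intrinsics, pixels), "R" (3x3) and "t" (3): a world point X has camera coordinates R X + t. Camera axes: x right, y down, z forward; pixel columns grow to the right and rows downward; lengths in m; the calibration is good to about 2 mm. A picture is of the moment at which its call begins: read the wrist's pose just before it. get_calibration takes no time and is no camera call; for the wrist camera it gives the pose at the moment of the call.
- bot.finish_job(): hands the job in, once; it reports no verdict.
The state is a dict: "t": time; "joint_positions": joint angles; "dq": joint speeds; "joint_efforts": joint torques, N m; "eef_pos": TCP position; "tool_rot": TCP orientation; "force": force on the tool from outside, world axes, zero at the start; "moment": the same for the moment, N m; "opening": finger opening in m.
Only numpy, scipy, OpenCV 4.12 (cv2) and the standard library are available. Lean on these libraries where they do the work, as an engineer would, in place of code of your own. Each camera call takes 0.05 s, during which the arm holds its last target.

TASK

The pressure readout on its swivel stand is still latched for transport. Press the red latch paddle fully down to free the swivel, then turn the readout until the white pointer on its turntable points straight at the orange marker on the foot plate (not the blue one), and lean the display back to 40 degrees from upright so the screen can be read. Push gently, and do not disturb the caliper, the weight or the spanner lying about.

Things in the scene. Friction and masses are not known exactly. Their poses are not given: they have to be found in the camera images.
- stand: fixed foot of the readout: square grey plate, 210 x 220 x 10 mm, with a round turntable bearing on it. Origin: on the bench, on the vertical swivel axis (the plate reaches from 110 mm in front of it to 100 mm behind). Own -x points to the front, where the latch is; z up; it stands at various places and yaws (within 0.25 rad of facing the robot). The turning parts stay within 125 mm of the axis; the latch paddle reaches out to 145 mm in front
- latch (a joint): red rocker latch at the front of the foot, hinged on a level axle 86 mm in front of the swivel axis and 36 mm above the bench. 0 = latched (paddle slopes up outwards by 24 degrees, pawl between two lugs of the turntable: the swivel then turns no more than about 2 degrees). 0.5 rad = paddle fully down, swivel free. About 3 N on the paddle moves it; it stays where it is left
- paddle (a point): point on top of the red ribbed paddle (60 mm long from the axle, 30 mm wide, 6 mm thick), 50 mm from the axle, 10 mm from its outer end. At 0 it lies 59 mm above the bench, fully down about 35 mm; it moves with the latch
- swivel (a joint): swivel angle of the whole readout about the vertical axis, rad, positive anticlockwise seen from above, 0 = screen faces the stand's front (as latched); range -1.5 to 1.5. Stiff: it stays where it is left; about 4 N at a push post turns it
- pointer (a point): tip of the white pointer bar on the rim of the turntable, 74 mm from the swivel axis, 18 mm above the bench, on the front (screen) side; turns with the swivel, and its own -x axis points outwards from the swivel axis. It stands under the latch at the start
- left_post (a point): upright steel push post (12 mm thick rod, with a 20 mm black ball on top centred 152 mm above the bench) on the left (stand's +y) side of the yoke, 108 mm from the swivel axis; this point is on the rod axis 125 mm above the bench. Free rod from 57 to 142 mm height. Turns with the swivel: pushed from its front (screen) side away from the robot it turns the readout clockwise seen from above
- right_post (a point): the same post on the right (stand's -y) side; pushed from its front away from the robot it turns the readout anticlockwise
- display (a joint): tilt of the display about the level axis through the yoke, 90 mm above the bench, crossing the swivel axis, rad: 0 = upright, positive = top leaned back away from the screen side; range -0.05 to 1.15. Stiff hinge, stays where it is left; about 6 N at the top edge moves it. 40 degrees = 0.698
- display_top (a point): middle of the upper front edge of the white display housing (140 mm wide, 104 mm high, 20 mm thick, the screen on the front, a shallow grey box on the back), 78 mm above the tilt axis along the housing and 10 mm in front of its middle plane; the lower edge is 26 mm below the tilt axis
- caliper: steel caliper with dark readout, 58 x 205 x 10 mm, lying to the left in front of the stand; origin under its centre; a bystander
- weight: grey slotted disc weight, 60 mm across, 12 mm high, lying in front of the stand to the left; origin under its centre; a bystander
- spanner: bright steel open/ring spanner, 37 x 187 x 9 mm, lying behind the stand; origin under its centre; a bystander
- orange_marker: round orange magnetic marker, 18 mm across, 18 mm high, fixed on the foot plate at the front left or front right of the turntable, 80 to 135 mm from the swivel axis, 0.5 to 1.1 rad to either side of the latch. Origin: centre of its underside, 10 mm above the bench. The swivel is right when the line from the swivel axis through the pointer goes through it
- blue_marker: the same in blue, on the other side: another setting, not wanted now

How it is judged:
On the way:
1. the red latch paddle is pressed fully down (value of joint latch above 0.4 rad), for 0.2 s.
At the end, for the whole second after the job is handed in: the latch paddle is down (latch over 0.38 rad), the pointer's line passes within 8 mm of the orange marker's centre, the display leans back 40 degrees within 5 degrees, and both joints are at rest (value of joint latch above 0.38 rad and y of orange_marker in the frame of pointer between -0.008 and 0.008 m and x of orange_marker in the frame of pointer below 0 m and value of joint display between 0.611 and 0.785 rad and velocity of joint swivel between -0.02 and 0.02 rad/s and velocity of joint display between -0.02 and 0.02 rad/s); the robot touches nothing.
It fails at once if the readout, its latch or its stand is pushed harder than 35 N (contact force between any of the fingers, the arm and stand above 35 N).
It fails at once if the caliper is shifted by more than 25 mm (distance of caliper from where it was at the start of the episode above 0.025 m).
It fails at once if the weight is shifted by more than 25 mm (distance of weight from where it was at the start of the episode above 0.025 m).
It fails at once if the spanner is shifted by more than 25 mm (distance of spanner from where it was at the start of the episode above 0.025 m).
It also fails if it takes over 56 s, if anything falls off the work surface, if the arm or the gripper's body presses on something with over 40 N, if the wrist force passes 120 N, or if a joint passes its speed limit or range.

## Working session

There is one attempt and no reset: what is moved stays moved. The work goes in short steps, Python scripts to look and compute and a tool call to move; the robot and the scene stay as the last step left them, time stands still between calls to the robot, and variables do not carry over. Pictures are saved under pics/ and viewed, and the job is handed in when it is done.

Besides the shell and the picture viewer there is one more tool, called in YAML: its name, and indented under it one key for each argument. send_rows: Moves the arm, as the interface text tells. Its arguments: {"type":"object","properties":{"deltas":{"type":"array","items":{"type":"object","properties":{"delta_pos":{"type":"array","items":{"type":"number"}},"spin":{"type":"number"}}}},"grip":{"type":"number"}},"required":["deltas"]}

```bash
mkdir -p pics; ls; python3 - <<'E'
from cell import bot
import cv2,numpy as np
o=bot.get_obs();print(o)
for n in("side","top"):
    p,d=bot.capture(n);cv2.imwrite(f"pics/{n}0.png",p[:,:,::-1]);np.save(f"{n}0.npy",d)
    print(n,bot.get_calibration(n),bot.grip_point_offset)
E
```

```text
pics
{'t': 0.0, 'joint_positions': array([-1.40145007e+00,  5.28473118e-01,  1.43388617e+00,  9.06947247e-06,
        1.18142362e+00, -1.78480419e-01]), 'dq': array([ 1.17934788e-03, -3.70887596e-05,  2.80100063e-04, -6.33162577e-04,
        5.44790937e-04,  1.91254958e-03]), 'joint_efforts': array([ 5.14502881e-04, -4.40036595e+01, -1.76591635e+01,  6.33126847e-02,
        5.82389056e-02, -1.59529527e-04]), 'eef_pos': array([ 0.21301651, -0.58721661,  0.40377208]), 'tool_rot': array([-3.14119556e+00,  2.15397245e-03, -1.22297268e+00]), 'force': array([-0.31096084, -0.14018532, -0.42578926]), 'moment': array([-0.03263227, -0.00156714,  0.04268049]), 'opening': 0.08672704393259553}
side {'K': array([[535.84772692,   0.        , 324.08867708],
       [  0.        , 535.84772692, 232.07370335],
       [  0.        ,   0.        ,   1.        ]]), 'R': array([[-0.84775213, -0.53014958, -0.01605442],
       [-0.29902817,  0.50273191, -0.81107508],
       [ 0.43806218, -0.6827899 , -0.58472171]]), 't': array([0.55859002, 0.23183776, 0.70110281])} 0.1635
top {'K': array([[480.85258639,   0.        , 322.21779595],
       [  0.        , 480.85258639, 235.03904587],
       [  0.        ,   0.        ,   1.        ]]), 'R': array([[-0.01067551, -0.99958631,  0.02670662],
       [-0.99395878,  0.00769025, -0.10948427],
       [ 0.1092336 , -0.02771408, -0.99362968]]), 't': array([0.08327859, 0.60090762, 0.93109119])} 0.1635
```

View pics/top0.png

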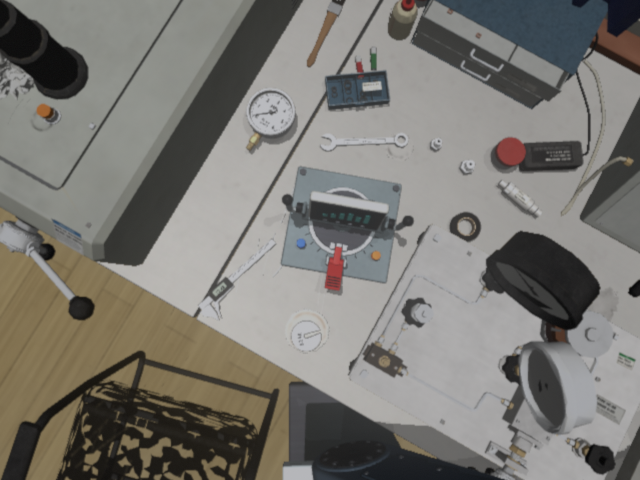

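View pics/side0.png

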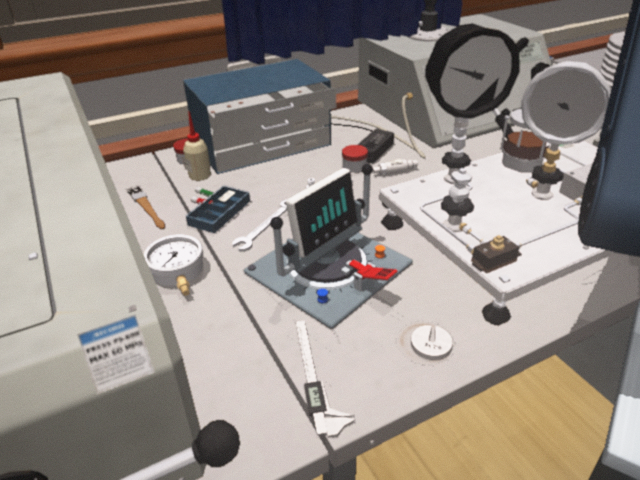

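The top view shows the foot plate at about (283–402, 167–282), the latch paddle at (336,270), the orange marker at (376,256) on the robot's right and the blue one at (301,243). The post balls are at about (288,201) and (407,220). Next I'll measure these.

```bash
cat > h.py <<'E'
import cv2,numpy as np
from cell import bot
def ray(n,uv,z,C=None):
    C=C or bot.get_calibration(n)
    R,t,K=C["R"],C["t"],C["K"]
    d=R.T@np.linalg.inv(K)@np.array([uv[0],uv[1],1.]); c=-R.T@t
    return c+d*(z-c[2])/d[2]
def proj(n,X,C=None):
    C=C or bot.get_calibration(n)
    p=C["K"]@(C["R"]@np.array(X)+C["t"]);return p[:2]/p[2]
def blobs(im,lo,hi,minA=15):
    h=cv2.cvtColor(im,cv2.COLOR_BGR2HSV);m=cv2.inRange(h,lo,hi)
    n,l,s,c=cv2.connectedComponentsWithStats(m)
    return [(s[i,4],s[i,:4].tolist(),c[i].round(1)) for i in range(1,n) if s[i,4]>=minA],m
E
python3 - <<'E'
from h import *
for n in("top","side"):
    im=cv2.imread(f"pics/{n}0.png")
    for nm,lo,hi in(("or",(8,150,150),(18,255,255)),("bl",(105,150,100),(120,255,255)),("red",(0,170,120),(5,255,255))):
        b,_=blobs(im,lo,hi)
        for x in b:
            if 220<x[2][0]<460 and 160<x[2][1]<320: print(n,nm,x, ray(n,x[2],.022).round(4))
im=cv2.imread("pics/top0.png")
print(cv2.cvtColor(im,cv2.COLOR_BGR2HSV)[[180,270,240,270],[310,300,390,360]])
b,m=blobs(im,(90,25,60),(115,110,160),1500)
for x in b: print(x)
cv2.imwrite("pics/c.png",cv2.resize(im[150:310,260:430],None,fx=4.5,fy=3.75*1.0*1.2/1.2,interpolation=cv2.INTER_CUBIC)[:600])
cv2.imwrite("pics/m.png",m)
E
```

```text
side or (np.int32(47), [376, 245, 9, 7], array([379.6, 248.3])) [ 0.5624 -0.0335  0.022 ]
side or (np.int32(18), [376, 254, 6, 4], array([378.3, 255.5])) [ 0.5549 -0.0138  0.022 ]
side bl (np.int32(66), [317, 289, 11, 8], array([322. , 292.4])) [0.5886 0.1182 0.022 ]
side bl (np.int32(24), [318, 298, 8, 5], array([321.2, 300. ])) [0.5801 0.134  0.022 ]
side red (np.int32(355), [350, 260, 46, 19], array([370.8, 270.7])) [0.5467 0.0296 0.022 ]
[[ 99  24 138]
 [ 18   7 176]
 [100  28 139]
 [ 99  26 139]]
(np.int32(6607), [436, 0, 172, 75], array([539.2,  25.1]))
(np.int32(1511), [293, 170, 106, 48], array([342.3, 187.3]))
```

View pics/c.png

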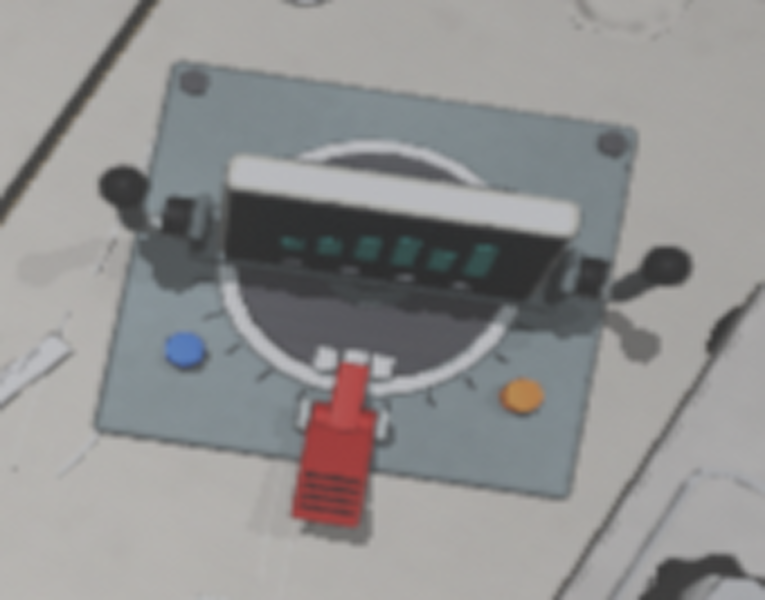

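View pics/m.png

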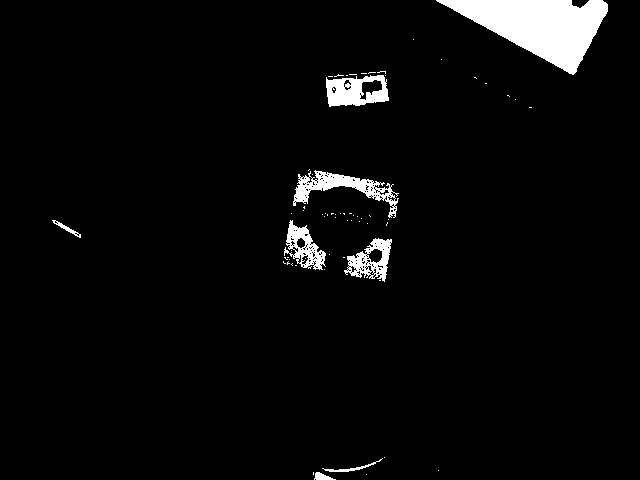

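The enlarged crop gives clean plate corners, paddle, balls and marker tops, and I'll cast rays through those.

```bash
python3 - <<'E'
from h import *
im=cv2.imread("pics/top0.png")
f=lambda u,v:(260+u/4.5-.4,150+v/3.75-.4)
P=[ray("top",f(*c),.010)[:2] for c in((173,62),(637,130),(570,497),(95,430))]
for p in P:print(p.round(4))
print([np.linalg.norm(P[i]-P[(i+1)%4]).round(4) for i in range(4)])
b,m=blobs(im,(85,15,80),(115,80,170),1500)
n,l,s,c=cv2.connectedComponentsWithStats(m); i=max(range(1,n),key=lambda i:s[i,4]*(abs(c[i][0]-342)<15 and abs(c[i][1]-222)<20))
ys,xs=np.where(l==i)
W=np.array([ray("top",(x,y),.010)[:2] for x,y in zip(xs,ys)],np.float32)*1000
r=cv2.minAreaRect(W);print(r)
# front dir
fl,fr,br,bl=P[3],P[2],P[1],P[0]
ax=(bl-fl)/np.linalg.norm(bl-fl)+(br-fr)/np.linalg.norm(br-fr);ax/=np.linalg.norm(ax)
ay=(fl-fr)/np.linalg.norm(fl-fr)+(bl-br)/np.linalg.norm(bl-br);ay/=np.linalg.norm(ay)
print("yaw",np.arctan2(ax[1],ax[0]),np.arctan2(-ay[0],ay[1]))
yaw=(np.arctan2(ax[1],ax[0])+np.arctan2(-ay[0],ay[1]))/2
e=np.array([np.cos(yaw),np.sin(yaw)]);y=np.array([-e[1],e[0]])
c=sum(P)/4; ax0=c+e*.005
print("axis",ax0)
def loc(p):d=p[:2]-ax0;return np.array([d@e,d@y,p[2]]).round(4)
# ring ellipse: plate ring
for nm,uv,z in(("or",(523,394),.028),("bl",(186,349),.028),("lball",(123,186),.152),("rball",(667,266),.152),("padend",(326,525),.063),("pad end l",(292,515),.063),("pad end r",(362,527),.063)):
    w=ray("top",f(*uv),z);print(nm,w.round(4),loc(w))
o=ray("top",f(523,394),.028);q=loc(o);print("theta",np.arctan2(-q[1],-q[0]),np.hypot(q[0],q[1]))
# side check
for nm,uv in(("or",(380.3,248.3)),("bl",(322.3,292.2))):
    w=ray("side",uv,.028);print("side",nm,w.round(4),loc(w))
E
```

```text
[0.7485 0.1259]
[ 0.7091 -0.0884]
[ 0.5067 -0.0521]
[0.545  0.1621]
[np.float64(0.2178), np.float64(0.2056), np.float64(0.2176), np.float64(0.2067)]Traceback (most recent call last):
  File "<stdin>", line 10, in <module>
  File "h.py", line 4, in ray
    C=C or bot.get_calibration(n)
           ~~~~~~~~~~~~~~~~~~~^^^
ValueError: time passes only in moves, steps and waits
```

```bash
python3 - <<'E'
from h import *
C={n:bot.get_calibration(n) for n in("top","side")}
import pickle;pickle.dump(C,open("cal.pkl","wb"))
im=cv2.imread("pics/top0.png")
f=lambda u,v:(260+u/4.5-.4,150+v/3.75-.4)
R=lambda n,uv,z:ray(n,uv,z,C[n])
P=[R("top",f(*c),.010)[:2] for c in((173,62),(637,130),(570,497),(95,430))]
b,m=blobs(im,(85,15,80),(115,80,170),1500)
n,l,s,c=cv2.connectedComponentsWithStats(m); i=max(range(1,n),key=lambda i:s[i,4]*(abs(c[i][0]-342)<15 and abs(c[i][1]-222)<20))
ys,xs=np.where(l==i)
W=np.array([R("top",(x,y),.010)[:2] for x,y in zip(xs,ys)],np.float32)*1000
print(cv2.minAreaRect(W))
fl,fr,br,bl=P[3],P[2],P[1],P[0]
ax=(bl-fl)/np.linalg.norm(bl-fl)+(br-fr)/np.linalg.norm(br-fr)
ay=(fl-fr)/np.linalg.norm(fl-fr)+(bl-br)/np.linalg.norm(bl-br)
print("yaw",np.arctan2(ax[1],ax[0]),np.arctan2(-ay[0],ay[1]))
yaw=(np.arctan2(ax[1],ax[0])+np.arctan2(-ay[0],ay[1]))/2
e=np.array([np.cos(yaw),np.sin(yaw)]);y=np.array([-e[1],e[0]])
c=sum(P)/4; ax0=c+e*.005
print("axis",ax0,"yaw",yaw)
def loc(p):d=p[:2]-ax0;return np.array([d@e,d@y,p[2]]).round(4)
for nm,uv,z in(("or",(523,394),.028),("bl",(186,349),.028),("lball",(123,186),.152),("rball",(667,266),.152),("pad end l",(292,515),.063),("pad end r",(362,527),.063)):
    w=R("top",f(*uv),z);print(nm,w.round(4),loc(w))
q=loc(R("top",f(523,394),.028));print("theta",np.arctan2(-q[1],-q[0]),np.hypot(q[0],q[1]))
for nm,uv in(("or",(380.3,248.3)),("bl",(322.3,292.2))):
    w=R("side",uv,.028);print("side",nm,w.round(4),loc(w))
E
```

```text
((627.5320434570312, 37.61061096191406), (217.06399536132812, 206.7772979736328), 79.63077545166016)
yaw -0.17664545413656976 -0.1794544831836824
axis [0.63225757 0.03595558] yaw -0.17804996866012607
or [ 0.5616 -0.0296  0.028 ] [-0.0579 -0.077   0.028 ]
bl [0.587  0.1205 0.028 ] [-0.0595  0.0752  0.028 ]
lball [0.6525 0.1426 0.152 ] [0.001  0.1085 0.152 ]
rball [ 0.613  -0.0704  0.152 ] [-1.000e-04 -1.081e-01  1.520e-01]
pad end l [0.4982 0.0753 0.063 ] [-0.1389  0.015   0.063 ]
pad end r [0.4918 0.0456 0.063 ] [-0.1399 -0.0154  0.063 ]
theta 0.9260496301051993 0.09634007473528344
side or [ 0.558 -0.027  0.028] [-0.0619 -0.0751  0.028 ]
side bl [0.5848 0.1231 0.028 ] [-0.0622  0.0773  0.028 ]
```

```bash
python3 - <<'E'
import numpy as np,pickle
C=pickle.load(open("cal.pkl","rb"))
pts=[]
for n in("top","side"):
    d=np.load(n+"0.npy");c=C[n];v,u=np.mgrid[:480,:640];k=d>0
    X=np.linalg.inv(c["K"])@np.vstack([u[k],v[k],np.ones(k.sum())])*d[k]
    W=c["R"].T@(X-c["t"][:,None]);pts.append(W)
W=np.hstack(pts)
xs=np.arange(0.0,1.0,.05);ys=np.arange(.3,-.75,-.05)
print("y\\x",*(f"{x:4.2f}" for x in xs))
for y in ys:
    r=[]
    for x in xs:
        k=(W[0]>=x)&(W[0]<x+.05)&(W[1]>=y)&(W[1]<y+.05)
        r.append(f"{W[2][k].max()*1000:4.0f}" if k.any() else "   .")
    print(f"{y:5.2f}",*r)
E
```

```text
y\x 0.00 0.05 0.10 0.15 0.20 0.25 0.30 0.35 0.40 0.45 0.50 0.55 0.60 0.65 0.70 0.75 0.80 0.85 0.90 0.95
 0.30 -292 -295 -293 -300 -790 -789    .    .   13   12    6    6    6  241  254  254  255  255  254  253
 0.25 -296 -153 -294 -309 -789 -792    .    4   10   16   15    6    6    6    7  247  254  255  254  253
 0.20 -770 -152 -245 -707 -790    .    .    5    5    6   12   11    6    7    7   30   48  254  255  254
 0.15 -693 -690    3   -4    .    .    7    5    5    6   14   14  158  157    6    6   49   49   46  250
 0.10 -691  -77    4   -1  297   -8    5   16   17    6   15   33  164  168   18    6   49   48    7   13
 0.05    .    .    3  264  381  382    5   16   16   64   66   48  170  170   15   12   11   28   28   14
 0.00    .    .    3    .  408  451   88  110    5   63   60   49  171  169   18   11   11   28   29   17
-0.05    .    .    2    .    5  466  111  130   99   82   17   32  170  141   14   10   11   27   32   21
-0.10    .    .    2    3   76  465  109  112  191  192   98   80  164   17   16   14   13   28   30   12
-0.15    .    .    2    5   82  438  100  
[... 529 characters left out ...]
 186  193  185    .    4   25   30   37   37  164  172  173  333
-0.45    . -793   81  148  148   84   97  183  185 -795    .    5   41   23   40   38    5    6  325  323
-0.50 -798 -792   61   82   83   83   87   86   81    7    5   38  103  158  177   36    9   11  310  310
-0.55 -793 -794   62   62   37   82   83   85   80   76   93   72  114  190  200  198  199  313  313  294
-0.60 -795 -403 -372   -4    3    0   58    4    5    4   99   67    .    .  199  199  301  300  298   26
-0.65 -797 -789 -445 -477 -592 -789   59    .    .    .   78   68    .    .  199  202  297  296  293   85
-0.70 -794 -795 -793 -793 -640 -793 -795    .    .   -1  231    .    .    .  211  292  292  288    1  164
```

send_rows:
  deltas:
    - {"delta_pos": [0,0,4],"spin": 0}
    - {"delta_pos": [0,0,4],"spin": 0}
    - {"delta_pos": [0,0,4],"spin": 0}
    - {"delta_pos": [0,0,4],"spin": 0}
    - {"delta_pos": [0,0,4],"spin": 0}
    - {"delta_pos": [1.5,2.5,0.5],"spin": -2}
    - {"delta_pos": [1.5,2.5,0.5],"spin": -2}
    - {"delta_pos": [1.5,2.5,0],"spin": -2}
  grip: 0

```text
t: 0.9
eef_pos: [0.2583, -0.5117, 0.6153]
tool_rot: [-3.141, -0.001, -1.33]
force: [0.7, 0.0, 0.4]
opening: 0.0306
```

send_rows:
  deltas:
    - {"delta_pos": [1.4,2.5,0],"spin": -1}
    - {"delta_pos": [1.4,2.5,0],"spin": -1}
    - {"delta_pos": [1.4,2.5,0],"spin": -1}
    - {"delta_pos": [1.4,2.5,0],"spin": -1}
    - {"delta_pos": [1.4,2.5,0],"spin": -1}
    - {"delta_pos": [1.4,2.5,0],"spin": -1}
    - {"delta_pos": [1.4,2.5,0],"spin": -1}
    - {"delta_pos": [1.4,2.5,0],"spin": -1}
    - {"delta_pos": [1.4,2.5,0],"spin": -1}
    - {"delta_pos": [1.4,2.5,0],"spin": -1}
    - {"delta_pos": [1.4,2.5,0],"spin": -1}
    - {"delta_pos": [1.4,2.5,0],"spin": -1}

```text
t: 2.1
eef_pos: [0.4263, -0.2114, 0.6144]
tool_rot: [3.141, 0.001, -1.538]
force: [0.3, -0.7, 0.2]
opening: 0.0005
```

send_rows:
  deltas:
    - {"delta_pos": [1.4,2.5,0],"spin": -1}
    - {"delta_pos": [1.4,2.5,0],"spin": -1}
    - {"delta_pos": [1.4,2.5,0],"spin": -1}
    - {"delta_pos": [1.4,2.5,0],"spin": -1}
    - {"delta_pos": [1.4,2.5,0],"spin": -1}
    - {"delta_pos": [1.4,2.5,0],"spin": -1}
    - {"delta_pos": [1.4,2.5,0],"spin": -2}
    - {"delta_pos": [1.4,2.5,0],"spin": -2}
    - {"delta_pos": [1.4,2.5,0],"spin": -2}
    - {"delta_pos": [1.4,2.5,0],"spin": 0}
    - {"delta_pos": [0,0,0],"spin": 0}
    - {"delta_pos": [0,0,0],"spin": 0}

```text
t: 3.3
eef_pos: [0.5661, 0.0379, 0.614]
tool_rot: [3.14, -0.001, -1.745]
force: [-0.7, -0.2, 0.0]
opening: 0.0004
```

send_rows:
  deltas:
    - {"delta_pos": [0.5,0.8,-4],"spin": 0}
    - {"delta_pos": [0,0,-4],"spin": 0}
    - {"delta_pos": [0,0,-4],"spin": 0}
    - {"delta_pos": [0,0,-4],"spin": 0}
    - {"delta_pos": [0,0,-4],"spin": 0}
    - {"delta_pos": [0,0,-4],"spin": 0}
    - {"delta_pos": [0,0,-3],"spin": 0}
    - {"delta_pos": [0,0,-1.7],"spin": 0}
    - {"delta_pos": [0,0,0],"spin": 0}

```text
t: 4.2
eef_pos: [0.5697, 0.0444, 0.3251]
tool_rot: [3.135, -0.001, -1.748]
force: [-0.4, -0.5, -0.4]
opening: 0.0004
```

```bash
python3 - <<'E'
from h import *
for n in("side","wrist"):
    p,d=bot.capture(n);cv2.imwrite(f"pics/{n}1.png",p[:,:,::-1]);np.save(f"{n}1.npy",d)
E
```

```text
(no output)
```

View pics/side1.png

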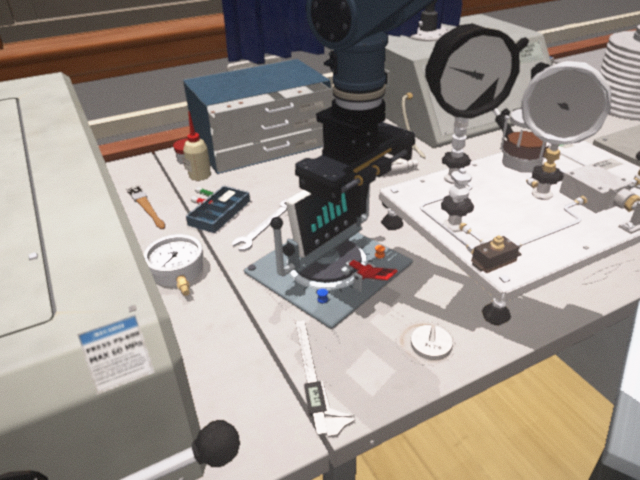

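View pics/wrist1.png

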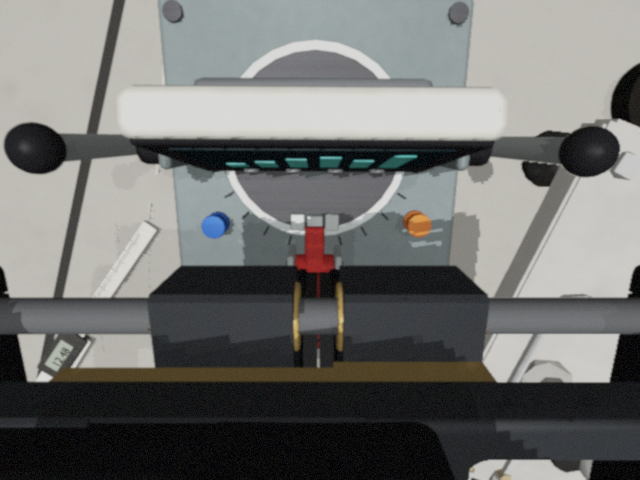

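```bash
python3 - <<'E'
from h import *
import pickle
C=pickle.load(open("cal.pkl","rb"))
for z in(.143,.163,.212,.325): print(z,proj("side",(.5697,.0444,z),C["side"]))
print(proj("side",(.632,.036,.168),C["side"]))
im=cv2.imread("pics/side1.png")
cv2.imwrite("pics/s1c.png",cv2.resize(im[100:300,230:430],None,fx=3,fy=3,interpolation=cv2.INTER_CUBIC))
E
```

```text
0.143 [355.97509273 211.46489148]
0.163 [356.21852184 200.63723614]
0.212 [356.84513737 172.76556173]
0.325 [358.47761846 100.15328279]
[324.73292879 184.8830123 ]
```

View pics/s1c.png

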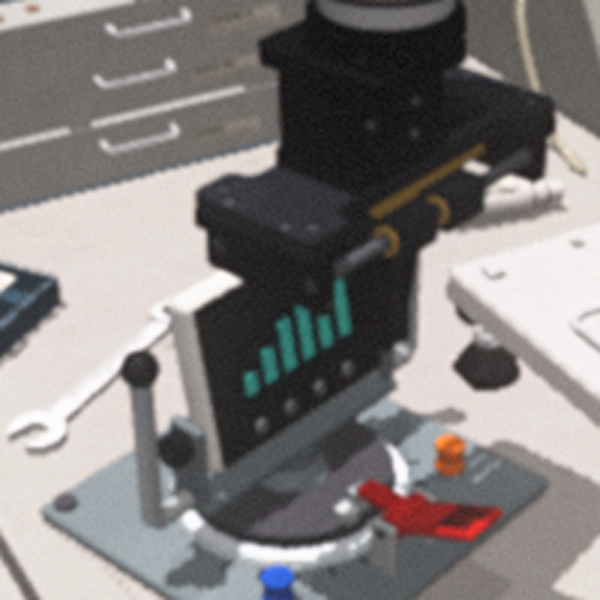

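send_rows:
  deltas:
    - {"delta_pos": [0.8,-0.14,0],"spin": 0}
    - {"delta_pos": [0.8,-0.14,0],"spin": 0}
    - {"delta_pos": [0.8,-0.14,0],"spin": 0}
    - {"delta_pos": [0.6,-0.11,0],"spin": 0}
    - {"delta_pos": [0.3,-0.05,0],"spin": 0}
    - {"delta_pos": [0.3,-0.05,0],"spin": 0}
    - {"delta_pos": [0.3,-0.05,0],"spin": 0}

```text
t: 5.0
eef_pos: [0.6101, 0.0387, 0.3276]
tool_rot: [3.141, -0.0, -1.747]
force: [-0.3, 0.6, -0.2]
opening: 0.0005
```

send_rows:
  deltas:
    - {"delta_pos": [0.3,-0.05,0],"spin": 0}
    - {"delta_pos": [0.3,-0.05,0],"spin": 0}

```text
t: 5.2
eef_pos: [0.6162, 0.0377, 0.3277]
tool_rot: [3.141, -0.0, -1.747]
force: [-0.5, -1.0, -1.1]
opening: 0.0001
```

send_rows:
  deltas:
    - {"delta_pos": [0.3,-0.05,0],"spin": 0}
    - {"delta_pos": [0.3,-0.05,0],"spin": 0}

```text
t: 5.4
eef_pos: [0.6218, 0.0367, 0.3276]
tool_rot: [3.139, -0.0, -1.747]
force: [-4.7, 0.7, 2.0]
opening: 0.0004
```

send_rows:
  deltas:
    - {"delta_pos": [0.3,-0.05,0],"spin": 0}
    - {"delta_pos": [0.3,-0.05,0],"spin": 0}
    - {"delta_pos": [0.3,-0.06,0],"spin": 0}

```text
t: 5.7
eef_pos: [0.6291, 0.0355, 0.3273]
tool_rot: [3.133, -0.001, -1.746]
force: [-6.6, 0.7, 2.7]
opening: 0.0005
```

send_rows:
  deltas:
    - {"delta_pos": [0.3,-0.05,0],"spin": 0}
    - {"delta_pos": [0.3,-0.05,0],"spin": 0}
    - {"delta_pos": [0.3,-0.06,0],"spin": 0}
    - {"delta_pos": [0.3,-0.05,0],"spin": 0}

```text
t: 6.1
eef_pos: [0.6402, 0.0335, 0.3257]
tool_rot: [3.129, -0.001, -1.746]
force: [-7.4, 1.0, -0.7]
opening: 0.0004
```

```bash
python3 - <<'E'
from h import *
print(bot.get_obs()["eef_pos"])
for n in("side","wrist"):
    p,d=bot.capture(n);cv2.imwrite(f"pics/{n}2.png",p[:,:,::-1]);np.save(f"{n}2.npy",d)
im=cv2.imread("pics/side2.png")
cv2.imwrite("pics/s2c.png",cv2.resize(im[100:300,230:430],None,fx=3,fy=3,interpolation=cv2.INTER_CUBIC))
E
```

```text
[0.64018894 0.03351032 0.32573803]
```

View pics/s2c.png

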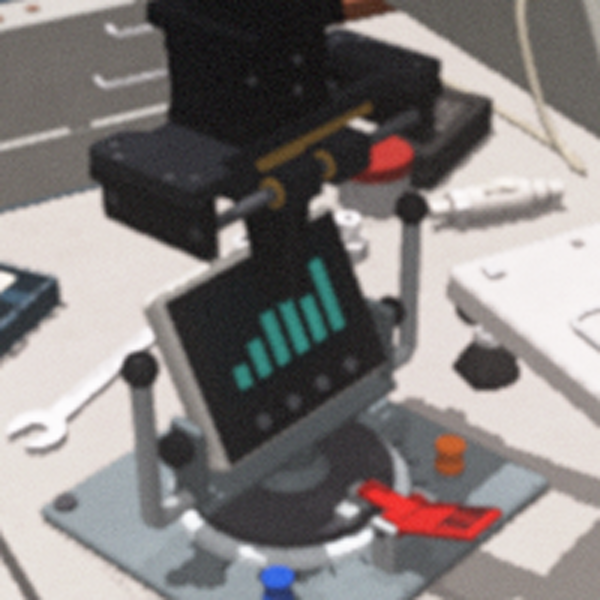

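The display is leaning and the finger is centred on the screen's upper part. I'll fit a plane to the screen depth to read the tilt.

```bash
cat > tilt.py <<'E'
from h import *
import pickle,sys
C=pickle.load(open("cal.pkl","rb"))
def tilt(n,d,poly,yaw=-0.178):
    m=np.zeros((480,640),np.uint8);cv2.fillPoly(m,[np.array(poly,np.int32)],1)
    k=(m>0)&(d>0);v,u=np.where(k);c=C[n]
    X=np.linalg.inv(c["K"])@np.vstack([u,v,np.ones(len(u))])*d[k]
    W=(c["R"].T@(X-c["t"][:,None])).T
    for _ in range(4):
        c0=np.median(W,0) if _==0 else W.mean(0)
        nrm=np.linalg.svd(W-c0)[2][2] if len(W)<5000 else np.linalg.eigh(np.cov((W-c0).T))[1][:,0]
        r=(W-c0)@nrm;s=max(np.std(r),1e-4);W=W[abs(r)<2*s]
    nrm*=np.sign(-nrm[0]) if abs(nrm[0])>.1 else 1
    return len(W),s,c0,nrm,np.degrees(np.arctan2(nrm[2],np.hypot(*nrm[:2]))),np.arctan2(-nrm[1],-nrm[0])
E
python3 - <<'E'
from tilt import *
f=lambda P:[(230+u/3,100+v/3) for u,v in P]
print(tilt("side",np.load("side1.npy"),f([(205,325),(250,310),(300,395),(240,440)])))
print(tilt("side",np.load("side2.npy"),f([(185,310),(240,280),(320,395),(235,440)])))
E
```

```text
(682, np.float64(0.0008177146068485899), array([0.63124077, 0.07358199, 0.11586472]), array([-0.96814313,  0.18294384,  0.17096912]), np.float64(9.844170310305161), np.float64(-0.1867615000333533))
(1154, np.float64(0.0009475468006596459), array([0.63849982, 0.06667878, 0.11706625]), array([-0.87485403,  0.16541092,  0.45526877]), np.float64(27.082228606143843), np.float64(-0.1868667041597375))
```

send_rows:
  deltas:
    - {"delta_pos": [0.3,-0.05,0],"spin": 0}
    - {"delta_pos": [0.3,-0.06,0],"spin": 0}
    - {"delta_pos": [0.3,-0.05,0],"spin": 0}
    - {"delta_pos": [0.3,-0.05,0],"spin": 0}
    - {"delta_pos": [0.3,-0.06,0],"spin": 0}
    - {"delta_pos": [0,0,0],"spin": 0}

```text
t: 6.8
eef_pos: [0.6563, 0.0307, 0.3263]
tool_rot: [3.133, -0.0, -1.746]
force: [-5.4, 0.6, 0.2]
opening: 0.0009
```

```bash
python3 - <<'E'
from tilt import *
p,d=bot.capture("side");cv2.imwrite("pics/side3.png",p[:,:,::-1]);np.save("side3.npy",d)
im=cv2.imread("pics/side3.png")
cv2.imwrite("pics/s3c.png",cv2.resize(im[100:300,230:430],None,fx=3,fy=3,interpolation=cv2.INTER_CUBIC))
f=lambda P:[(230+u/3,100+v/3) for u,v in P]
print(tilt("side",np.load("side3.npy"),f([(185,320),(230,295),(310,390),(235,435)])))
E
```

```text
(905, np.float64(0.0010072009306385861), array([0.64171299, 0.06612019, 0.11210753]), array([-0.74673369,  0.1337855 ,  0.65152915]), np.float64(40.6569929782408), np.float64(-0.17728008607270662))
```

View pics/s3c.png

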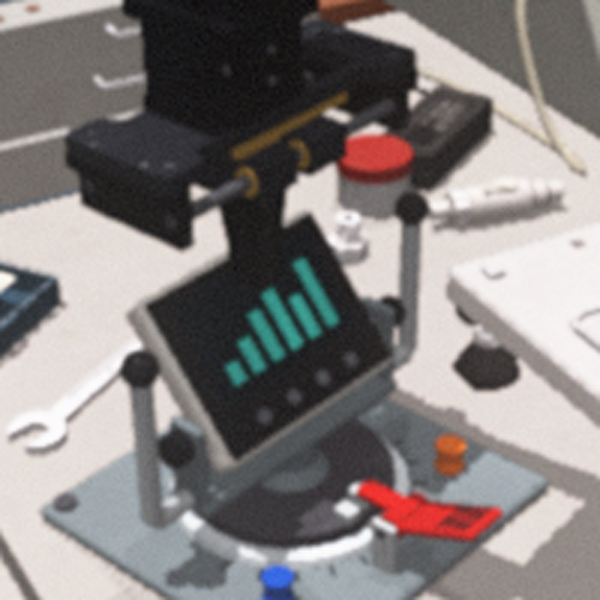

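send_rows:
  deltas:
    - {"delta_pos": [-1.0,0.2,0],"spin": 0}
    - {"delta_pos": [-2.0,0.4,0],"spin": 0}
    - {"delta_pos": [-3,0.5,0],"spin": 0}
    - {"delta_pos": [-3,0.5,0],"spin": 0}
    - {"delta_pos": [-3,0.6,0],"spin": 0}
    - {"delta_pos": [-2.5,0.5,-1],"spin": 0}
    - {"delta_pos": [-1.2,0.2,-2],"spin": 0}
    - {"delta_pos": [0,0,-2],"spin": 0}
    - {"delta_pos": [0,0,-1.5],"spin": 0}
    - {"delta_pos": [0,0,0],"spin": 0}

```text
t: 7.85
eef_pos: [0.5004, 0.0593, 0.2616]
tool_rot: [3.14, -0.0, -1.747]
force: [-0.5, 0.1, -0.2]
opening: 0.0002
```

```bash
python3 - <<'E'
from tilt import *
p,d=bot.capture("side");cv2.imwrite("pics/side4.png",p[:,:,::-1]);np.save("side4.npy",d)
im=cv2.imread("pics/side4.png")
cv2.imwrite("pics/s4c.png",cv2.resize(im[130:330,270:470],None,fx=3,fy=3,interpolation=cv2.INTER_CUBIC))
print(bot.get_obs()["eef_pos"])
E
```

```text
[0.50093147 0.05925626 0.26249886]
```

View pics/s4c.png

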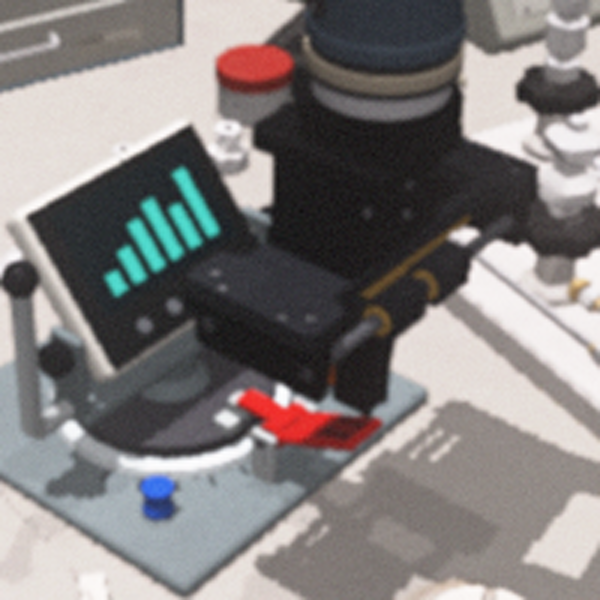

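The fingertip is right above the ribbed end of the paddle, so I'll press down slowly.

send_rows:
  deltas:
    - {"delta_pos": [0,0,-0.6],"spin": 0}
    - {"delta_pos": [0,0,-0.6],"spin": 0}
    - {"delta_pos": [0,0,-0.4],"spin": 0}
    - {"delta_pos": [0,0,-0.4],"spin": 0}
    - {"delta_pos": [0,0,-0.4],"spin": 0}
    - {"delta_pos": [0,0,-0.4],"spin": 0}

```text
t: 8.5
eef_pos: [0.5007, 0.0593, 0.2345]
tool_rot: [3.141, -0.0, -1.747]
force: [-0.9, -1.2, 1.6]
opening: 0.0002
```

send_rows:
  deltas:
    - {"delta_pos": [-0.1,0,-0.4],"spin": 0}
    - {"delta_pos": [-0.1,0,-0.4],"spin": 0}

```text
t: 8.7
eef_pos: [0.4993, 0.0593, 0.2265]
tool_rot: [-3.14, 0.0, -1.747]
force: [0.2, 1.1, 2.7]
opening: -0.0
```

send_rows:
  deltas:
    - {"delta_pos": [0,0,-0.2],"spin": 0}
    - {"delta_pos": [0,0,-0.2],"spin": 0}

```text
t: 8.9
eef_pos: [0.4991, 0.0593, 0.2225]
tool_rot: [-3.142, 0.0, -1.747]
force: [-1.7, 1.5, 2.7]
opening: 0.0003
```

send_rows:
  deltas:
    - {"delta_pos": [0,0,-0.2],"spin": 0}
    - {"delta_pos": [0,0,-0.1],"spin": 0}

```text
t: 9.1
eef_pos: [0.499, 0.0593, 0.2197]
tool_rot: [-3.142, 0.0, -1.747]
force: [-0.5, 1.6, 2.1]
opening: 0.0003
```

send_rows:
  deltas:
    - {"delta_pos": [0,0,-0.1],"spin": 0}
    - {"delta_pos": [0,0,-0.1],"spin": 0}

```text
t: 9.3
eef_pos: [0.499, 0.0593, 0.2179]
tool_rot: [-3.142, 0.0, -1.747]
force: [-2.3, 2.3, 10.1]
opening: 0.0008
```

send_rows:
  deltas:
    - {"delta_pos": [0,0,0],"spin": 0}
    - {"delta_pos": [0,0,0],"spin": 0}
    - {"delta_pos": [0,0,0],"spin": 0}

```text
t: 9.6
eef_pos: [0.499, 0.0593, 0.218]
tool_rot: [-3.141, 0.0, -1.747]
force: [-1.1, 2.1, 4.7]
opening: 0.0006
```

```bash
python3 - <<'E'
import numpy as np,pickle
C=pickle.load(open("cal.pkl","rb"))
pts=[]
for n in("top","side"):
    d=np.load(n+"0.npy");c=C[n];v,u=np.mgrid[:480,:640];k=d>0
    X=np.linalg.inv(c["K"])@np.vstack([u[k],v[k],np.ones(k.sum())])*d[k]
    pts.append(c["R"].T@(X-c["t"][:,None]))
W=np.hstack(pts)
for x in np.arange(.40,.8,.02):
    k=(W[0]>=x)&(W[0]<x+.02)&(W[2]>.17)&(W[1]<-.085)&(W[1]>-.4)
    k2=(W[0]>=x)&(W[0]<x+.02)&(W[2]>.09)&(W[1]<-.085)&(W[1]>-.4)
    print(round(x,2),k.sum(),W[1][k].max().round(3) if k.any() else "", W[1][k2].max().round(3) if k2.any() else "",W[2][k][np.argmax(W[1][k])].round(3) if k.any() else "")
E
```

```text
0.4 1329 -0.227 -0.227 0.237
0.42 765 -0.085 -0.085 0.177
0.44 1820 -0.085 -0.085 0.186
0.46 2252 -0.085 -0.085 0.179
0.48 2809 -0.194 -0.129 0.36
0.5 3090 -0.174 -0.085 0.243
0.52 2586 -0.156 -0.156 0.297
0.54 1257 -0.16 -0.16 0.295
0.56 458 -0.187 -0.187 0.295
0.58 0   
0.6 0   
0.62 0   
0.64 0   
0.66 0   
0.68 0   
0.7 0   
0.72 0   
0.74 0   
0.76 0   
0.78 0
```

The paddle hit its stop at about 10 N, with the tip 36 mm above the bench, which matches "fully down". The tall gauge reaches y ≈ -0.156, too near the right post for the wide gripper body. So I'll turn the swivel anticlockwise by pulling the left post from behind. First I retreat upward and check the latch.

send_rows:
  deltas:
    - {"delta_pos": [0,0,1],"spin": 0}
    - {"delta_pos": [0,0,3],"spin": 0}
    - {"delta_pos": [0,0,4.5],"spin": 0}
    - {"delta_pos": [0,0,5],"spin": 0}
    - {"delta_pos": [0,0,5],"spin": 0}
    - {"delta_pos": [2,0.7,0],"spin": 0}
    - {"delta_pos": [3,1.1,0],"spin": 0}
    - {"delta_pos": [3,1.1,0],"spin": 0}
    - {"delta_pos": [3,1.1,0],"spin": 0}
    - {"delta_pos": [3,1.1,0],"spin": 0}
    - {"delta_pos": [3,1.1,0],"spin": 0}
    - {"delta_pos": [3,1.1,0],"spin": 0}

```text
t: 10.8
eef_pos: [0.7001, 0.1325, 0.403]
tool_rot: [-3.141, -0.0, -1.747]
force: [0.8, 0.5, 0.7]
opening: 0.0004
```

send_rows:
  deltas:
    - {"delta_pos": [0.6,0,0],"spin": 0}
    - {"delta_pos": [0,0,0],"spin": 0}

```text
t: 11.0
eef_pos: [0.7055, 0.132, 0.4022]
tool_rot: [3.141, -0.001, -1.746]
force: [-0.5, -0.0, 0.3]
opening: 0.0002
```

```bash
python3 - <<'E'
from tilt import *
for n in("side","wrist"):
    p,d=bot.capture(n);cv2.imwrite(f"pics/{n}5.png",p[:,:,::-1]);np.save(n+"5.npy",d)
im=cv2.imread("pics/side5.png")
cv2.imwrite("pics/s5c.png",cv2.resize(im[130:330,230:430],None,fx=3,fy=3,interpolation=cv2.INTER_CUBIC))
print(bot.get_obs()["eef_pos"])
ax=np.array([.6323,.036])
for ph in np.arange(0,54,3):
    a=-.178+np.radians(ph);
    for d in(.021,): print(ph,d,(ax+[np.cos(a)*d-np.sin(a)*.108,np.sin(a)*d+np.cos(a)*.108]).round(4))
E
```

```text
[0.70415204 0.13182184 0.40240687]
0 0.021 [0.6721 0.1386]
3 0.021 [0.6667 0.1405]
6 0.021 [0.6612 0.1422]
9 0.021 [0.6556 0.1435]
12 0.021 [0.6499 0.1446]
15 0.021 [0.6442 0.1454]
18 0.021 [0.6384 0.1459]
21 0.021 [0.6327 0.146 ]
24 0.021 [0.6269 0.1459]
27 0.021 [0.6212 0.1455]
30 0.021 [0.6155 0.1447]
33 0.021 [0.6098 0.1437]
36 0.021 [0.6042 0.1424]
39 0.021 [0.5987 0.1408]
42 0.021 [0.5932 0.1389]
45 0.021 [0.5879 0.1367]
48 0.021 [0.5827 0.1342]
51 0.021 [0.5776 0.1315]
```

View pics/s5c.png

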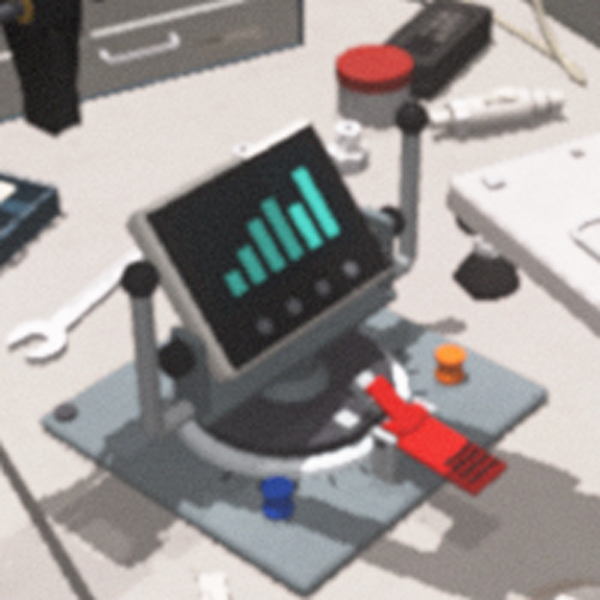

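View pics/wrist5.png

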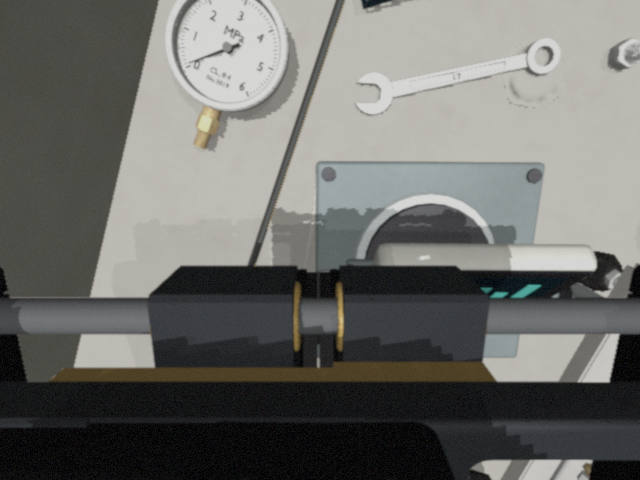

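The side view shows the paddle tipped down and the pawl lifted. The arm is clear behind the left post, so I'll descend and approach it.

send_rows:
  deltas:
    - {"delta_pos": [0,0,-3],"spin": 0}
    - {"delta_pos": [0,0,-3],"spin": 0}
    - {"delta_pos": [0,0,-3],"spin": 0}
    - {"delta_pos": [0,0,-1.5],"spin": 0}
    - {"delta_pos": [-1.0,0.2,0],"spin": 0}
    - {"delta_pos": [-0.8,0.2,0],"spin": 0}
    - {"delta_pos": [-0.4,0.1,0],"spin": 0}

```text
t: 11.8
eef_pos: [0.6823, 0.1376, 0.2998]
tool_rot: [-3.14, 0.001, -1.746]
force: [0.7, -0.9, 0.3]
opening: 0.0005
```

send_rows:
  deltas:
    - {"delta_pos": [-0.4,0.1,0],"spin": 0}
    - {"delta_pos": [-0.4,0.1,0],"spin": 0}

```text
t: 12.0
eef_pos: [0.675, 0.1395, 0.2993]
tool_rot: [-3.139, 0.001, -1.746]
force: [-0.1, -0.1, -0.1]
opening: 0.0006
```

send_rows:
  deltas:
    - {"delta_pos": [-0.4,0.1,0],"spin": 1.5}
    - {"delta_pos": [-0.4,0.1,0],"spin": 1.5}

```text
t: 12.2
eef_pos: [0.668, 0.1413, 0.2988]
tool_rot: [-3.136, 0.001, -1.692]
force: [4.0, 0.7, -0.3]
opening: 0.0003
```

send_rows:
  deltas:
    - {"delta_pos": [-0.55,0.15,0],"spin": 3}
    - {"delta_pos": [-0.55,0.15,0],"spin": 3}
    - {"delta_pos": [-0.57,0.1,0],"spin": 3}
    - {"delta_pos": [-0.57,0.08,0],"spin": 3}

```text
t: 12.6
eef_pos: [0.6458, 0.1464, 0.2987]
tool_rot: [-3.136, 0.001, -1.482]
force: [3.7, 1.8, 0.6]
opening: 0.0003
```

send_rows:
  deltas:
    - {"delta_pos": [-0.58,0.05,0],"spin": 3}
    - {"delta_pos": [-0.57,0.01,0],"spin": 3}
    - {"delta_pos": [-0.58,-0.01,0],"spin": 3}
    - {"delta_pos": [-0.57,-0.04,0],"spin": 3}
    - {"delta_pos": [-0.57,-0.08,0],"spin": 3}

```text
t: 13.1
eef_pos: [0.6169, 0.146, 0.2986]
tool_rot: [-3.136, -0.0, -1.22]
force: [3.4, 2.4, 0.8]
opening: 0.0008
```

send_rows:
  deltas:
    - {"delta_pos": [-0.57,-0.1,0],"spin": 3}
    - {"delta_pos": [-0.56,-0.13,0],"spin": 3}
    - {"delta_pos": [-0.55,-0.16,0],"spin": 3}
    - {"delta_pos": [-0.55,-0.19,0],"spin": 3}

```text
t: 13.5
eef_pos: [0.5944, 0.1404, 0.2985]
tool_rot: [-3.137, -0.0, -1.011]
force: [2.0, 3.9, 0.7]
opening: 0.0004
```

```bash
python3 - <<'E'
from tilt import *
for n in("side","top","wrist"):
    p,d=bot.capture(n);cv2.imwrite(f"pics/{n}6.png",p[:,:,::-1]);np.save(n+"6.npy",d)
im=cv2.imread("pics/side6.png")
cv2.imwrite("pics/s6c.png",cv2.resize(im[130:330,230:430],None,fx=3,fy=3,interpolation=cv2.INTER_CUBIC))
im=cv2.imread("pics/top6.png")
cv2.imwrite("pics/t6c.png",cv2.resize(im[150:310,260:430],None,fx=4.5,fy=3.75,interpolation=cv2.INTER_CUBIC))
E
```

```text
(no output)
```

View pics/s6c.png

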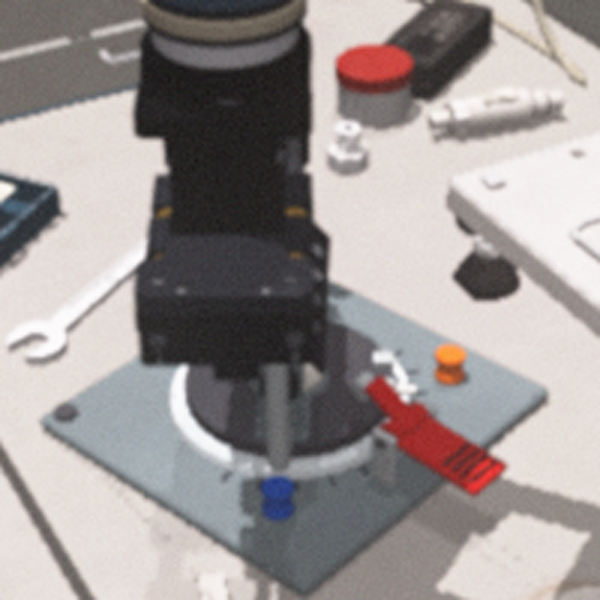

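View pics/t6c.png

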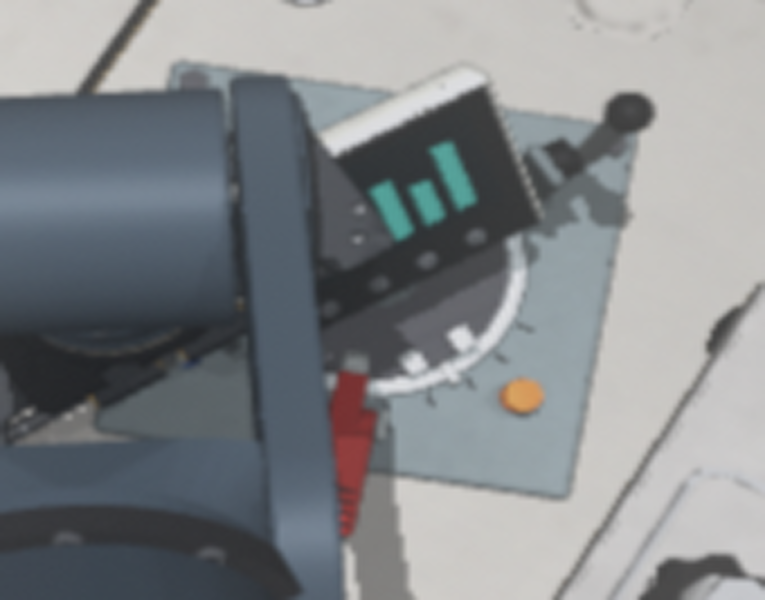

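The right-post ball is visible in the top view at crop (630,111), and the pointer is midway between the lugs at about (452,380). I'll compute the swivel angle from both.

```bash
python3 - <<'E'
from tilt import *
f=lambda u,v:(260+u/4.5-.4,150+v/3.75-.4)
ax=np.array([.6323,.036])
for nm,uv,z,off in(("ball",(630,111),.152,-np.pi/2),("ball0",(667,266),.152,-np.pi/2),("ptr",(453,380),.019,np.pi),("or",(523,394),.028,np.pi)):
    w=ray("top",f(*uv),z,C["top"])[:2]-ax;a=np.arctan2(w[1],w[0])-off+.178
    print(nm,np.hypot(*w).round(4),np.degrees((a+np.pi)%(2*np.pi)-np.pi).round(1))
for nm,uv,z in(("or",(451,354),.028),):
    w=ray("side",(230+uv[0]/3-.3,130+uv[1]/3-.3),z,C["side"])[:2]-ax
    print("side",w,np.hypot(*w),np.degrees(np.arctan2(w[1],w[0])+np.pi+.178)-360)
E
```

```text
ball 0.1089 40.6
ball0 0.1081 -0.1
ptr 0.0716 39.8
or 0.0965 53.1
side [-0.07309393 -0.06431302] 0.09735957717308932 -308.45782948981457
```

send_rows:
  deltas:
    - {"delta_pos": [-0.53,-0.2,0],"spin": 3}
    - {"delta_pos": [-0.53,-0.23,0],"spin": 3}
    - {"delta_pos": [-0.52,-0.26,0],"spin": 3}
    - {"delta_pos": [-0.45,-0.26,0],"spin": 2.5}
    - {"delta_pos": [0,0,0],"spin": 0}

```text
t: 14.15
eef_pos: [0.5736, 0.1299, 0.298]
tool_rot: [-3.141, -0.001, -0.814]
force: [0.8, 0.4, 0.2]
opening: 0.0003
```

```bash
python3 - <<'E'
from tilt import *
p,d=bot.capture("top");cv2.imwrite(f"pics/top7.png",p[:,:,::-1])
im=cv2.imread("pics/top7.png")
cv2.imwrite("pics/t7c.png",cv2.resize(im[150:310,260:430],None,fx=4.5,fy=3.75,interpolation=cv2.INTER_CUBIC))
E
```

```text
(no output)
```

View pics/t7c.png

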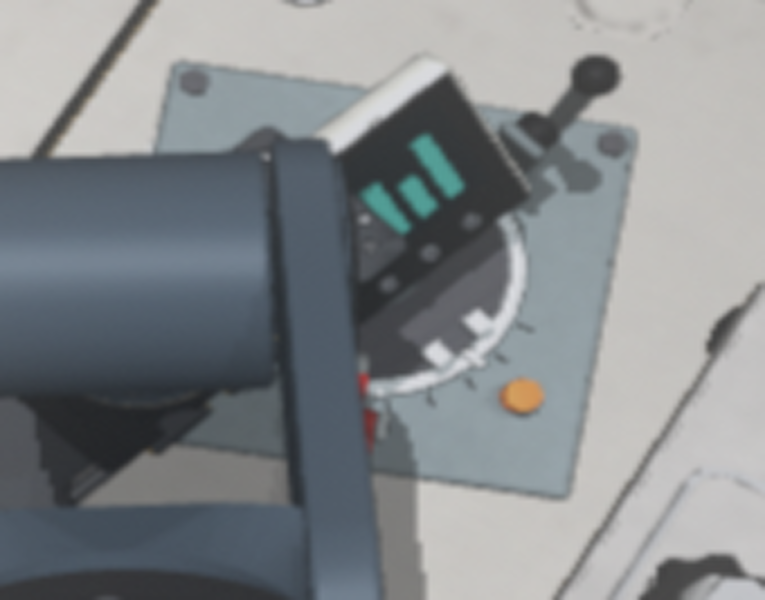

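The ball is now at crop (596,75) and the pointer at about (480,361), with the orange marker at (523,394).

```bash
python3 - <<'E'
from tilt import *
f=lambda u,v:(260+u/4.5-.4,150+v/3.75-.4)
ax=np.array([.6323,.036])
for nm,uv,z,off in(("ball",(596,75),.152,-np.pi/2),("ptr",(480,361),.019,np.pi),("or",(523,394),.028,np.pi)):
    w=ray("top",f(*uv),z,C["top"])[:2]-ax;a=np.arctan2(w[1],w[0])-off+.178
    print(nm,np.hypot(*w).round(4),np.degrees((a+np.pi)%(2*np.pi)-np.pi).round(1))
E
```

```text
ball 0.1087 52.2
ptr 0.0707 52.8
or 0.0965 53.1
```

send_rows:
  deltas:
    - {"delta_pos": [0.7,0.65,0],"spin": 0}
    - {"delta_pos": [0.8,0.7,0],"spin": 0}
    - {"delta_pos": [0.8,0.7,0],"spin": 0}
    - {"delta_pos": [0,0,4],"spin": 0}
    - {"delta_pos": [0,0,4.5],"spin": 0}
    - {"delta_pos": [0,0,4.5],"spin": 0}
    - {"delta_pos": [0,0,4.5],"spin": 0}
    - {"delta_pos": [0,0,4.5],"spin": 0}
    - {"delta_pos": [-4,0,0],"spin": 0}
    - {"delta_pos": [-4,0,0],"spin": 0}
    - {"delta_pos": [-4,0,0],"spin": 0}
    - {"delta_pos": [-2,0,0],"spin": 0}

```text
t: 15.4
eef_pos: [0.4535, 0.1512, 0.5178]
tool_rot: [3.139, 0.002, -0.812]
force: [0.8, 0.8, -0.1]
opening: 0.0004
```

send_rows:
  deltas:
    - {"delta_pos": [0,4,0],"spin": 0}
    - {"delta_pos": [0,4,0],"spin": 0}
    - {"delta_pos": [0,4,0],"spin": 0}
    - {"delta_pos": [0,4,0],"spin": 0}
    - {"delta_pos": [0,0,0],"spin": 0}

```text
t: 15.9
eef_pos: [0.4561, 0.3149, 0.5176]
tool_rot: [-3.14, 0.001, -0.808]
force: [-0.7, -1.1, -0.5]
opening: 0.0006
```

```bash
python3 - <<'E'
from tilt import *
for n in("side","top"):
    p,d=bot.capture(n);cv2.imwrite(f"pics/{n}8.png",p[:,:,::-1]);np.save(n+"8.npy",d)
im=cv2.imread("pics/side8.png")
cv2.imwrite("pics/s8c.png",cv2.resize(im[130:330,230:430],None,fx=3,fy=3,interpolation=cv2.INTER_CUBIC))
im=cv2.imread("pics/top8.png")
cv2.imwrite("pics/t8c.png",cv2.resize(im[150:310,260:430],None,fx=4.5,fy=3.75,interpolation=cv2.INTER_CUBIC))
E
```

```text
(no output)
```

View pics/s8c.png

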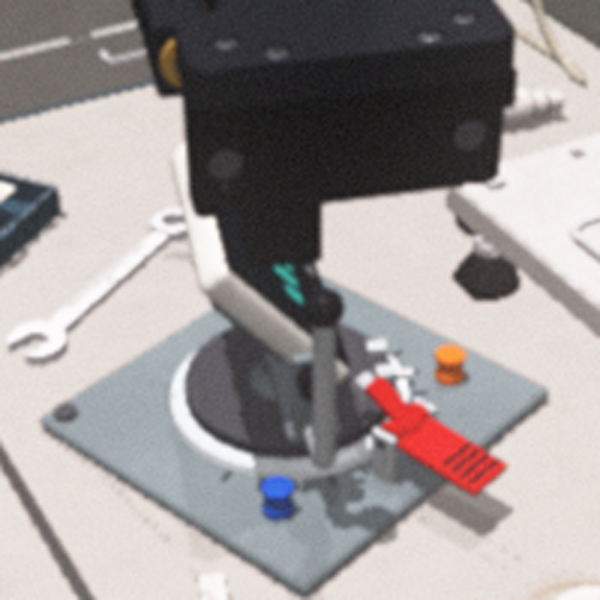

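View pics/t8c.png

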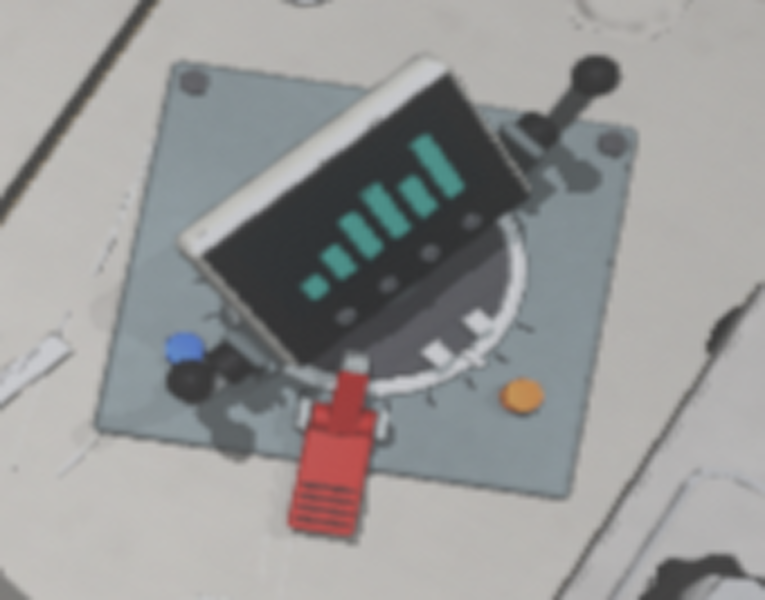

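View pics/top8.png

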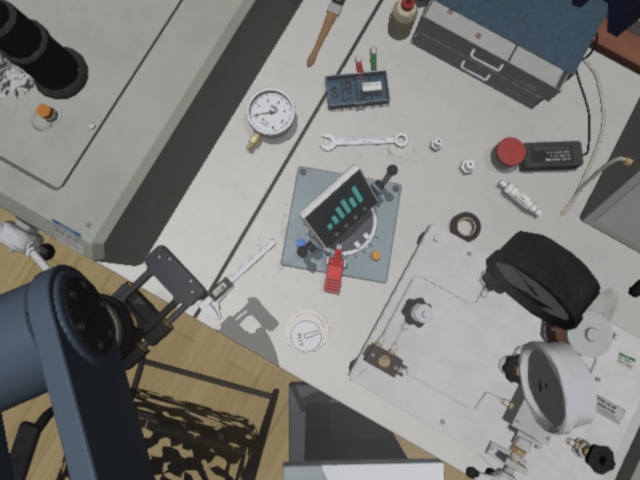

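The top view is clear: latch down, pointer toward the orange marker, and bystanders where they were. I'll check the tilt with the top depth and both balls for the swivel.

```bash
python3 - <<'E'
from tilt import *
f=lambda u,v:(260+u/4.5-.4,150+v/3.75-.4)
t=tilt("top",np.load("top8.npy"),[f(*p) for p in((225,250),(435,95),(510,185),(315,340))])
print("tilt",t[0],t[1],t[4],"swivel by screen",np.degrees(t[5]+.178))
ax=np.array([.6323,.036])
b=[]
for nm,uv,z,off in(("ballR",(596,75),.152,-np.pi/2),("ballL",(191,381),.152,np.pi/2),("or",(523,394),.028,np.pi)):
    x=ray("top",f(*uv),z,C["top"])[:2];b.append(x);w=x-ax;a=np.arctan2(w[1],w[0])-off+.178
    print(nm,np.hypot(*w).round(4),np.degrees((a+np.pi)%(2*np.pi)-np.pi).round(1))
m=(b[0]+b[1])/2;u=b[1]-b[0];u/=np.linalg.norm(u)
print("axis from balls",m,"line miss mm",(b[2]-m)@u*1000,(b[2]-ax)@u*1000)
a,c=cv2.imread("pics/top0.png"),cv2.imread("pics/top8.png")
for nm,(x,y,w,h) in dict(spanner=(315,125,100,30),weight=(285,308,45,48)).items():
    print(nm,cv2.phaseCorrelate(cv2.cvtColor(a,6)[y:y+h,x:x+w].astype(float),cv2.cvtColor(c,6)[y:y+h,x:x+w].astype(float)))
E
```

```text
tilt 1681 0.0008451832829671091 40.434003607345524 swivel by screen 51.86704043120423
ballR 0.1087 52.2
ballL 0.108 52.0
or 0.0965 53.1
axis from balls [0.63268469 0.03585843] line miss mm -1.325310036608267 -1.6874486510342288
spanner ((0.005175575287864831, 0.0017788938445786329), 0.9766165139091131)
weight ((0.45862578511582797, -0.03291027589022377), 0.9888094244295448)
```

```bash
python3 -c "
from cell import bot
print(bot.finish_job())"
```

```text
the job is handed in; nothing more can be done
None
```

I've handed the job in: the latch is fully down, the pointer is on the orange marker and the display leans back about 40 degrees. `finish_job()` gives no verdict, so these are my own last checks.

- **Tilt:** I pushed the display back first. It started at about 10°, not upright, and now reads 40.4° from the top camera and 40.7° from the side, against a target of 40 ± 5°.
- **Latch:** I pressed the paddle to its stop and held it about 0.3 s, with a peak force reading of about 10 N. It still looks down in the last pictures; I did not measure its angle.
- **Swivel:** I turned the readout about 52° anticlockwise by pulling the left post from behind. I avoided the right post because the tall gauge stood too close for the gripper body.
- **Pointer line:** It passes about 1.5 mm from the orange marker's centre; the limit is 8 mm. The top view puts the marker at 53.1° and the side view at 51.5°. The difference is small enough to stay inside the limit.
- **Bystanders:** The spanner did not move. The weight showed a 0.5 px offset, probably the gripper's shadow. I checked the caliper only by eye; it looked unmoved.
- **Forces, time and clearance:** No force reading passed about 11 N. The robot's clock was at about 16 s of the 56 s allowed. The arm is well clear of everything.

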